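# Show the apprentice the next cut

## Task

Show the apprentice what the next cut needs by pointing, with the fingertips about two centimetres straight above each thing and staying there two seconds: first the middle of the blade of the widest chisel, then the top end of the upright round mallet's handle, and last the middle of the longest mortise in the board, where you finish, still pointing. Touch and move nothing, pick nothing up, and do not come down close over the other chisels' blades or the board's other two holes.

Things in the scene. Friction and masses are not known exactly. Their poses are not given: they have to be found in the camera images.
- chisel_wide_blade (a point): a loose wood chisel lying flat on the bench, roughly along x, its turned wooden handle towards the robot and its flat steel blade pointing away; 255 mm long overall, blade 110 mm long, 38 mm wide and 5 mm thick (the widest of the three), handle 26 mm thick. The three chisels lie side by side, 85 mm or more apart, in any order. This point: middle of the blade's upper face, 5 mm above the bench; x along the blade to its cutting edge, z up
- chisel_medium_blade (a point): a loose wood chisel lying flat on the bench, roughly along x, its turned wooden handle towards the robot and its flat steel blade pointing away; 255 mm long overall, blade 110 mm long, 19 mm wide and 5 mm thick (the middle one), handle 26 mm thick. The three chisels lie side by side, 85 mm or more apart, in any order. This point: middle of the blade's upper face, 5 mm above the bench; x along the blade to its cutting edge, z up
- chisel_narrow_blade (a point): a loose wood chisel lying flat on the bench, roughly along x, its turned wooden handle towards the robot and its flat steel blade pointing away; 255 mm long overall, blade 110 mm long, 9 mm wide and 5 mm thick (the narrowest), handle 26 mm thick. The three chisels lie side by side, 85 mm or more apart, in any order. This point: middle of the blade's upper face, 5 mm above the bench; x along the blade to its cutting edge, z up
- mallet_top (a point): the loose round carver's mallet, standing upright on its dark wooden head (74 mm across, 104 mm high) with its pale handle (32 mm thick) straight up, 195 mm high in all. It is easily knocked over. This point: centre of the handle's top end, 195 mm above the bench; z up
- long_mortise (a point): the longest mortise, a slot 60 x 14 mm, 28 mm deep, cut in the upper face of the pale wooden board (260 x 80 x 40 mm, fixed flat on the bench between two dark bench dogs 34 mm high, to the robot's right, its length roughly along y). It lies 85 mm from the board's middle, towards the board's -y end. This point: centre of the mouth, level with the board's upper face, 40 mm above the bench; y along the board's length, z up
- round_hole (a point): a round hole 18 mm across, 28 mm deep, cut in the upper face of the pale wooden board (260 x 80 x 40 mm, fixed flat on the bench between two dark bench dogs 34 mm high, to the robot's right, its length roughly along y). It lies at the board's middle. This point: centre of the mouth, level with the board's upper face, 40 mm above the bench; y along the board's length, z up
- short_mortise (a point): a short mortise, a slot 26 x 14 mm, 28 mm deep, cut in the upper face of the pale wooden board (260 x 80 x 40 mm, fixed flat on the bench between two dark bench dogs 34 mm high, to the robot's right, its length roughly along y). It lies 85 mm from the board's middle, towards its +y end. This point: centre of the mouth, level with the board's upper face, 40 mm above the bench; y along the board's length, z up
There are look-alikes about, which are no part of the job. What is shaped like the part that bears mallet_top but orange or turquoise is not meant.

How it is judged:
By the outcome, as a careful person would: the job done as asked, in the order asked, and still so for the second after the job is handed in, with the robot touching nothing.
It also fails if it takes over 51 s, if anything falls off the work surface, if the arm or the gripper's body presses on something with over 40 N, if the wrist force passes 120 N, or if a joint passes its speed limit or range.

## Robot

A 6-joint arm with a two-finger parallel gripper is mounted at the origin on the work surface. World frame = base frame: x ahead of the robot, y to its left, z up, the work surface at z = 0. Lengths are in m, angles in rad, forces in N, time in s.
With the tool pointing down it reaches from about 0.375 to 0.9 m from the base axis. Payload 3.1 kg.
Tool frame: the origin (TCP) lies between the finger pads; the fingertips stand 22 mm ahead of it and the grasp point (between the pads) lies 3 mm ahead of it; z points along the fingers, y is the direction in which the jaws open and shut (so a half turn about z gives the same grasp; the last joint's range is limited). The gripper opens to 85 mm and grips with 20 to 120 N. Pads are 22 mm wide; open, the fingers measure 114 mm over their backs; the gripper's body (76 mm by 85 mm) begins 54 mm behind the grasp point. The pads swing forward as they close: fully open they stand 13 mm farther back than shut.
Start: joints at [1.119, 0.527, 1.433, -0, 1.181, -0.178], TCP at [0.168, 0.602, 0.253] pointing down, gripper open.
Joint ranges: [-3.08, 3.08], [-0.75, 2.2], [0.22, 2.44], [-1.43, 4.57], [0, 2.65], [-2.85, 2.85]. Speed limits (rad/s): [2.79, 2.79, 3.14, 3.14, 3.14, 3.14].

## Interface

Orientations are given as a unit quaternion [x, y, z, w].
In Python, from station import status, snapshot, manip gives the robot as it stands.
- The arm moves only by the tool move_arm, never from a script. Its argument "plan" is a list that holds one entry, the list of rows, each a list of 7 numbers: the turn, a rotation vector about the tool's x, y, z scaled (see below), then the shift along the tool's x, y, z scaled (see below), then the closure, from 0 (fully open) to 1 (shut). A call has exactly 8 rows; each row is the pose to reach, as a shift and turn from the pose commanded when the call began, along the tool's axes at that moment; what a row does not reach only later rows make up. The controller multiplies each number of a shift by 100 mm and each number of a turn by pi/4 rad. A row lasts 1/8 s, in which the tool goes at most 62.5 mm and 10.7 degrees, less where a joint would pass 70% of its speed; a pose out of reach is approached as far as the arm can. A call with a number of a shift or a turn outside -1 to 1 is refused whole. A call with a gripper value outside its range is refused whole. The fingers move at their own pace and stop on an object; "force" is the grip in N (left out, the last holds). Time passes only in rows, so rows that repeat a pose let the fingers close, or fill a call up. It gives the time, the measured TCP pose, the force and the opening at its end, in the units of the state.
- status.sense(): the state, without advancing time (a new reading comes with each control period).
- snapshot(name): name is "side" or "top" or "wrist"; returns a dict with "img" (384x512x3 uint8, red, green, blue), "depth" (384x512 float32, m along the optical axis (not along the pixel's ray), 0 where there is no reading), "mtx" (3x3 intrinsics, pixels), "k1" (the pictures are not rectified: a ray, as slopes to the right and down, at radius r is drawn at 1 + k1 r^2 times it, then the intrinsics apply), "T" (4x4, takes a point from camera to world coordinates). Camera axes: x right, y up, looking along -z (the intrinsics and any distortion apply to the point x, -y, -z); pixel columns grow to the right and rows downward; lengths in m; the calibration is good to about 2 mm. A picture is of the moment at which its call begins.
- manip.sign_off(): hands the job in, once; it reports no verdict.
The state is a dict: "t": time; "q": joint angles; "qd": joint speeds; "tau": joint torques, N m; "tcp_pos": TCP position; "tool_rot": TCP orientation; "force": force on the tool from outside, world axes, zero at the start; "ft_torque": the same for the moment, N m; "finger_gap": opening from 0.0 (shut) to 1.0 (fully open).
Only numpy, scipy, OpenCV 4.12 (cv2) and the standard library are available. Lean on these libraries where they do the work, as an engineer would, in place of code of your own. Each camera call takes 0.05 s, during which the arm holds its last target. There are 200 camera calls.

## Working session

There is one attempt and no reset: what is moved stays moved. The work goes in short steps, Python scripts to look and compute and a tool call to move; the robot and the scene stay as the last step left them, time stands still between calls to the robot, and variables do not carry over. Pictures are saved under pics/ and viewed, on a budget of 10 in all, crops included, one or two more only if the job needs it, and the job is handed in when it is done.

Besides the shell and the picture viewer there is one more tool, called after ">>>" as name(argument=value, ...), one argument or row to a line, values as JSON. move_arm: Moves the arm, as the interface text tells. Its arguments: {"type":"object","properties":{"plan":{"type":"array"},"force":{"type":"number"}},"required":["plan"]}

```bash
mkdir -p pics
cat > h.py <<'E'
import numpy as np, cv2
from station import status, snapshot, manip
def take(n,tag):
    s=snapshot(n); np.savez(f'pics/{tag}.npz',**{k:np.array(v) for k,v in s.items()})
    cv2.imwrite(f'pics/{tag}.png',cv2.resize(s['img'][:,:,::-1],(768,576),interpolation=cv2.INTER_CUBIC)); return s
def ray(s,u,v):
    K=s['mtx'];x,y=(u-K[0,2])/K[0,0],(v-K[1,2])/K[1,1]
    a,b=x,y
    for _ in range(20):
        f=1+float(s['k1'])*(a*a+b*b);a,b=x/f,y/f
    return np.array([a,-b,-1.])
def onz(s,u,v,z):
    d=s['T'][:3,:3]@ray(s,u,v);o=s['T'][:3,3];return o+d*(z-o[2])/d[2]
def dep(s,u,v):
    return s['T'][:3,:3]@(ray(s,u,v)*s['depth'][int(round(v)),int(round(u))])+s['T'][:3,3]
E
python3 - <<'E'
from h import *
take('top','top1');take('side','side1')
s=status.sense();print(s['t'],s['tcp_pos'],s['tool_rot'],s['finger_gap'])
E
```

```text
0.1 [0.16811628 0.60134007 0.25242828] [ 1.35996551e-01  9.90708830e-01 -9.28720736e-04 -2.99239192e-04] 1.003157823440204
```

View pics/top1.png

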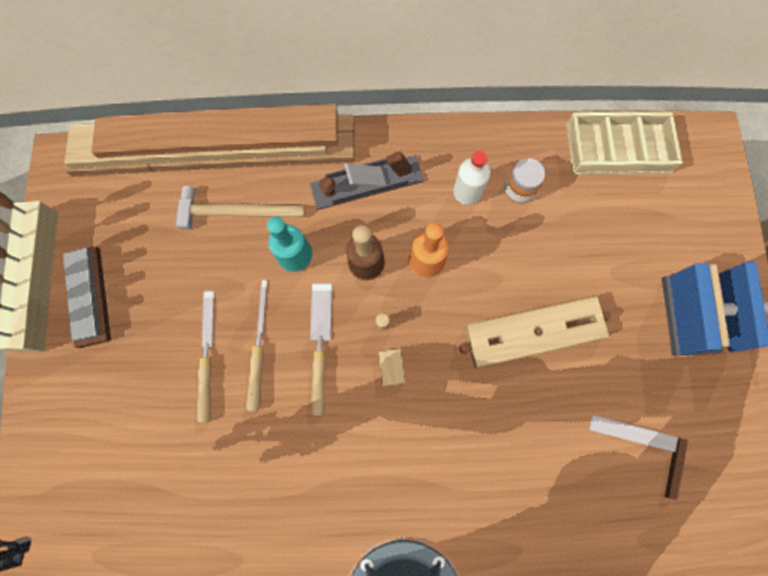

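View pics/side1.png

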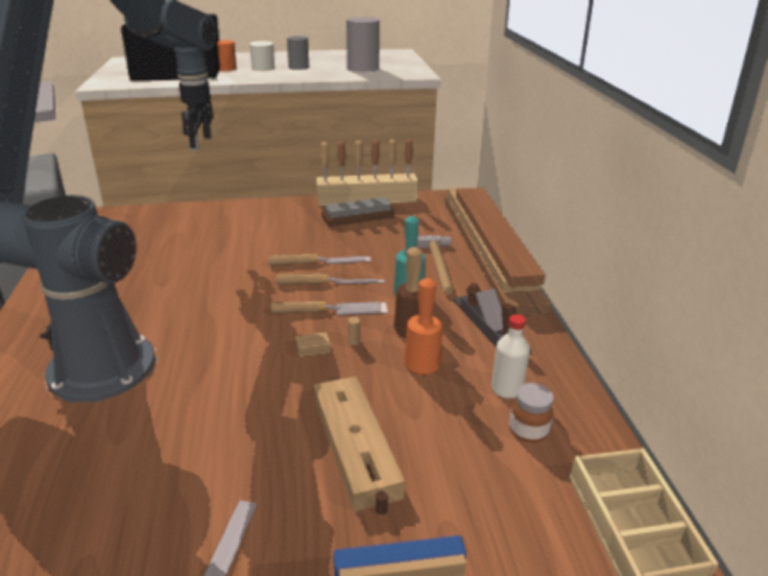

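In the top picture (768 px scale) there are three chisel blades, at (208,320), (263,310) and (321,312). The one at (321,312) is clearly the widest. Three mallet shapes stand at (288,245) turquoise, (364,250) dark head with pale handle, and (430,250) orange; the dark and pale one is meant. The board has a slot at (494,341), a hole at (538,331) and a slot at (580,322); the last is the longest. I'll confirm these in one enlarged crop.

Run:
```python
from h import *
s=dict(np.load('pics/top1.npz'))
a=s['img'][145:250,195:300][:,:,::-1];b=s['img'][190:250,305:410][:,:,::-1]
A=cv2.resize(a,None,fx=4,fy=4,interpolation=2);A=A[:300]if 0 else A
B=cv2.resize(b,None,fx=4-.4,fy=4-.4,interpolation=2)
c=np.zeros((A.shape[0],A.shape[1]+B.shape[1],3),np.uint8);c[:A.shape[0],:A.shape[1]]=A;c[:B.shape[0],A.shape[1]:]=B
print(c.shape);cv2.imwrite('pics/crop1.png',c)
# first estimates, 768-scale px -> 512
for n,u,v,z in [('wide',321,312,.005),('wtip',321,285,.005),('wroot',319,338,.005),('med',208,320,.005),('nar',263,310,.005),('mal',361,233,.195),('long',580,322,.04),('round',538,331,.04),('short',494,341,.04),('orange',434,230,.195),('turq',277,225,.195)]:
    u,v=(u+.5)/1.5-.5,(v+.5)/1.5-.5
    print(n,onz(s,u,v,z).round(4),dep(s,u,v).round(4))
from scipy.spatial.transform import Rotation as R
print(R.from_quat(status.sense()['tool_rot']).as_matrix().round(3))
```

```text
(420, 798, 3)
wide [0.5327 0.1407 0.005 ] [0.5325 0.1406 0.0059]
wtip [0.587  0.1402 0.005 ] [0.5873 0.1404 0.0035]
wroot [0.4816 0.1451 0.005 ] [0.4812 0.1447 0.0078]
med [0.5243 0.3655 0.005 ] [0.5245 0.3658 0.004 ]
nar [0.5407 0.2555 0.005 ] [0.5404 0.2551 0.0066]
mal [0.6289 0.0496 0.195 ] [0.6287 0.0496 0.1955]
long [ 0.4887 -0.3556  0.04  ] [ 0.4924 -0.3652  0.0138]
round [ 0.4749 -0.2726  0.04  ] [ 0.4784 -0.2806  0.0119]
short [ 0.4594 -0.1874  0.04  ] [ 0.4626 -0.1932  0.0106]
orange [ 0.6297 -0.0712  0.195 ] [ 0.6298 -0.0712  0.1948]
turq [0.6484 0.1893 0.195 ] [0.648  0.1891 0.1963]
[[-0.963  0.269 -0.001]
 [ 0.269  0.963 -0.002]
 [ 0.    -0.002 -1.   ]]
```

View pics/crop1.png

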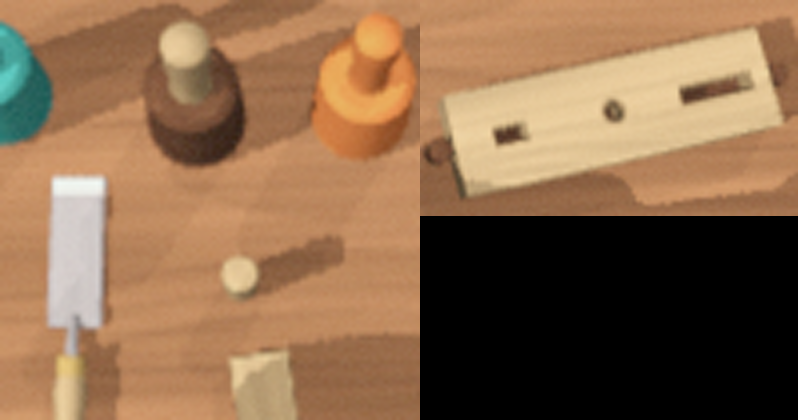

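The crop confirms all three. The blade at crop (77,252) is the wide one, the dark-headed mallet's pale top is at (184,45), and the long slot is at (716,88). The targets are blade (0.533, 0.1405), mallet (0.628, 0.0495) and mortise (0.4895, -0.356). I'll start moving and shut the fingers.

>>> move_arm(
  plan=[
    [[0, 0, 0, -0.1, -0.07, 0, 1], [0, 0, 0, -0.22, -0.16, 0, 1], [0, 0, 0, -0.36, -0.26, 0, 1], [0, 0, 0, -0.5, -0.36, 0, 1], [0, 0, 0, -0.64, -0.47, 0, 1], [0, 0, 0, -0.78, -0.57, 0, 1], [0, 0, 0, -0.9, -0.66, 0, 1], [0, 0, 0, -1, -0.73, 0, 1]],
  ],
)

```text
t: 1.1
tcp_pos: [0.2456, 0.5038, 0.2534]
tool_rot: [0.136, 0.991, 0.0, -0.0]
force: [-0.0, 0.6, 0.3]
finger_gap: 0.0
```

>>> move_arm(
  plan=[
    [[0, 0, 0, -0.12, -0.09, 0, 1], [0, 0, 0, -0.25, -0.18, 0, 1], [0, 0, 0, -0.38, -0.27, 0, 1], [0, 0, 0, -0.5, -0.36, 0, 1], [0, 0, 0, -0.62, -0.45, 0, 1], [0, 0, 0, -0.75, -0.55, 0, 1], [0, 0, 0, -0.88, -0.64, 0, 1], [0, 0, 0, -1, -0.73, 0, 1]],
  ],
)

```text
t: 2.1
tcp_pos: [0.3224, 0.4066, 0.2533]
tool_rot: [0.136, 0.991, 0.0, 0.0]
force: [0.3, 0.7, 0.5]
finger_gap: -0.002
```

>>> move_arm(
  plan=[
    [[0, 0, 0, -0.12, -0.09, 0, 1], [0, 0, 0, -0.25, -0.18, 0, 1], [0, 0, 0, -0.38, -0.27, 0, 1], [0, 0, 0, -0.5, -0.36, 0, 1], [0, 0, 0, -0.62, -0.45, 0, 1], [0, 0, 0, -0.75, -0.55, 0, 1], [0, 0, 0, -0.88, -0.64, 0, 1], [0, 0, 0, -1, -0.73, 0, 1]],
  ],
)

```text
t: 3.1
tcp_pos: [0.399, 0.3093, 0.2533]
tool_rot: [0.136, 0.991, 0.0, 0.0]
force: [1.2, -0.1, -0.2]
finger_gap: 0.002
```

>>> move_arm(
  plan=[
    [[0, 0, 0, -0.12, -0.09, 0, 1], [0, 0, 0, -0.25, -0.18, 0, 1], [0, 0, 0, -0.38, -0.27, 0, 1], [0, 0, 0, -0.5, -0.36, 0, 1], [0, 0, 0, -0.62, -0.45, 0, 1], [0, 0, 0, -0.75, -0.55, 0, 1], [0, 0, 0, -0.88, -0.64, 0, 1], [0, 0, 0, -1, -0.73, 0, 1]],
  ],
)

```text
t: 4.1
tcp_pos: [0.4756, 0.2121, 0.2533]
tool_rot: [0.136, 0.991, 0.0, 0.0]
force: [0.4, -0.1, 0.6]
finger_gap: 0.001
```

>>> move_arm(
  plan=[
    [[0, 0, 0, -0.1, -0.06, 0.05, 1], [0, 0, 0, -0.22, -0.13, 0.12, 1], [0, 0, 0, -0.34, -0.2, 0.25, 1], [0, 0, 0, -0.46, -0.27, 0.4, 1], [0, 0, 0, -0.57, -0.33, 0.55, 1], [0, 0, 0, -0.67, -0.38, 0.7, 1], [0, 0, 0, -0.74, -0.42, 0.8, 1], [0, 0, 0, -0.755, -0.43, 0.85, 1]],
  ],
)

```text
t: 5.1
tcp_pos: [0.5362, 0.1508, 0.1674]
tool_rot: [0.136, 0.991, -0.0, -0.0]
force: [-0.5, -0.6, 0.6]
finger_gap: -0.003
```

Run:
```python
from h import *
s=take('wrist','wrist1');d=take('side','side2');p=status.sense()['tcp_pos'];print(p)
h,w=s['depth'].shape
def cloud(s):
    vv,uu=np.mgrid[:h,:w];K=s['mtx'];P=cv2.undistortPoints(np.stack([uu,vv],-1).reshape(-1,1,2).astype(float),K,np.array([float(s['k1']),0,0,0,0])).reshape(h,w,2)
    D=s['depth'];C=np.stack([P[...,0]*D,-P[...,1]*D,-D],-1)
    return C@s['T'][:3,:3].T+s['T'][:3,3]
for n,c in(('wrist',s),('side',d)):
    X=cloud(c);m=(np.hypot(X[...,0]-p[0],X[...,1]-p[1])<.035)&(X[...,2]>.09)&(X[...,2]<.2)&(c['depth']>0)
    if m.any():
        Y=X[m];z=np.sort(Y[:,2]);print(n,m.sum(),'tip z',z[:8].round(4),Y[Y[:,2]<z[0]+.012].mean(0))
X=cloud(s)
hsv=cv2.cvtColor(s['img'],cv2.COLOR_RGB2HSV)
m=(abs(X[...,0]-.53)<.08)&(abs(X[...,1]-.14)<.04)&(X[...,2]<.03)&(hsv[...,1]<60)&(hsv[...,2]>110)
if m.any(): Y=X[m];print(m.sum(),Y.min(0),Y.max(0),cv2.minAreaRect(Y[:,:2].astype(np.float32)))
cv2.imwrite('pics/w_s.png',np.vstack([np.hstack([cv2.resize(s['img'],(512,384)),cv2.resize(d['img'][150:270,130:290],None,fx=1.75,fy=1.75,interpolation=2)[:210].repeat(1,0) if 0 else np.zeros((384,0,3),np.uint8)])])[:,:,::-1])
```

```text
[0.535711   0.1510837  0.16774601]
wrist 5395 tip z [0.1483 0.1485 0.1486 0.1488 0.1489 0.149  0.1492 0.1492] [0.52844552 0.15341399 0.1552961 ]
side 91 tip z [0.1457 0.146  0.1463 0.1479 0.1485 0.1489 0.1492 0.1495] [0.53244068 0.14337396 0.15153148]
3666 [ 0.45815937  0.12119632 -0.00185808] [0.59428165 0.16360579 0.01661615] ((0.5259461402893066, 0.1432611346244812), (0.038650769740343094, 0.13576258718967438), 87.5523910522461)
```

View pics/w_s.png

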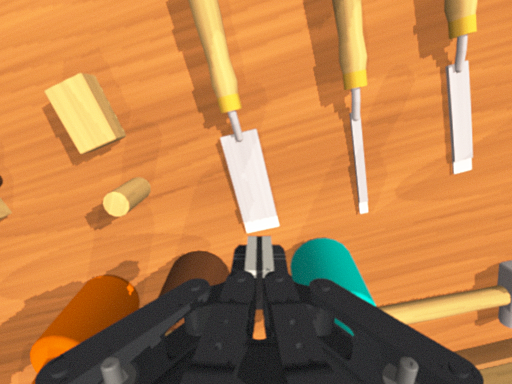

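The wrist view shows the wide blade with corners at about (221,137), (257,130), (278,226) and (246,232), and the shut fingertips at (260,240). The tips measure 22 mm below the TCP.

Run:
```python
from h import *
s=dict(np.load('pics/wrist1.npz'))
c=np.array([onz(s,u,v,.005) for u,v in[(221,137),(257,130),(278,226),(246,232)]]);print(c.round(4),c.mean(0))
t=dict(np.load('pics/top1.npz'));print(onz(t,213.9,207.6,.005),onz(t,240.6,155.9,.195),onz(t,386.9,214.1,.04))
```

```text
[[0.4794 0.1275 0.005 ]
 [0.4827 0.1648 0.005 ]
 [0.5917 0.1587 0.005 ]
 [0.5891 0.1215 0.005 ]] [0.53574527 0.1430989  0.005     ]
[0.53338066 0.14046786 0.005     ] [0.62696893 0.04940276 0.195     ] [ 0.4898343  -0.35687559  0.04      ]
```

>>> move_arm(
  plan=[
    [[0, 0, 0, -0.01, -0.02, 0.08, 1], [0, 0, 0, -0.01, -0.05, 0.2, 1], [0, 0, 0, -0.01, -0.09, 0.33, 1], [0, 0, 0, -0.01, -0.09, 0.46, 1], [0, 0, 0, -0.01, -0.09, 0.59, 1], [0, 0, 0, -0.01, -0.09, 0.72, 1], [0, 0, 0, -0.01, -0.09, 0.84, 1], [0, 0, 0, -0.01, -0.09, 0.94, 1]],
  ],
)

```text
t: 6.2
tcp_pos: [0.5345, 0.1423, 0.0734]
tool_rot: [0.136, 0.991, -0.0, -0.0]
force: [-0.8, 0.6, -0.4]
finger_gap: 0.004
```

>>> move_arm(
  plan=[
    [[0, 0, 0, 0, 0, 0.08, 1], [0, 0, 0, 0, 0, 0.16, 1], [0, 0, 0, 0, 0, 0.22, 1], [0, 0, 0, 0, 0, 0.26, 1], [0, 0, 0, 0, 0, 0.26, 1], [0, 0, 0, 0, 0, 0.26, 1], [0, 0, 0, 0, 0, 0.26, 1], [0, 0, 0, 0, 0, 0.26, 1]],
  ],
)

```text
t: 7.2
tcp_pos: [0.5347, 0.1422, 0.0485]
tool_rot: [0.136, 0.991, 0.0, 0.0]
force: [-0.3, -0.6, -0.2]
finger_gap: 0.0
```

>>> move_arm(
  plan=[
    [[0, 0, 0, 0, 0, 0, 1], [0, 0, 0, 0, 0, 0, 1], [0, 0, 0, 0, 0, 0, 1], [0, 0, 0, 0, 0, 0, 1], [0, 0, 0, 0, 0, 0, 1], [0, 0, 0, 0, 0, 0, 1], [0, 0, 0, 0, 0, 0, 1], [0, 0, 0, 0, 0, 0, 1]],
  ],
)

```text
t: 8.2
tcp_pos: [0.5345, 0.1422, 0.0483]
tool_rot: [0.136, 0.991, -0.0, 0.0]
force: [1.6, -0.4, -0.4]
finger_gap: 0.001
```

>>> move_arm(
  plan=[
    [[0, 0, 0, 0, 0, 0, 1], [0, 0, 0, 0, 0, 0, 1], [0, 0, 0, 0, 0, 0, 1], [0, 0, 0, 0, 0, 0, 1], [0, 0, 0, 0, 0, 0, 1], [0, 0, 0, 0, 0, 0, 1], [0, 0, 0, 0, 0, 0, 1], [0, 0, 0, 0, 0, 0, 1]],
  ],
)

```text
t: 9.2
tcp_pos: [0.5346, 0.1422, 0.0483]
tool_rot: [0.136, 0.991, -0.0, -0.0]
force: [0.3, -0.3, -0.2]
finger_gap: 0.002
```

Run:
```python
from h import *
d=take('side','side3');take('wrist','wrist2')
cv2.imwrite('pics/s3.png',cv2.resize(d['img'][120:260,130:320,::-1],None,fx=4,fy=4,interpolation=2))
```

```text
(no output)
```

View pics/s3.png

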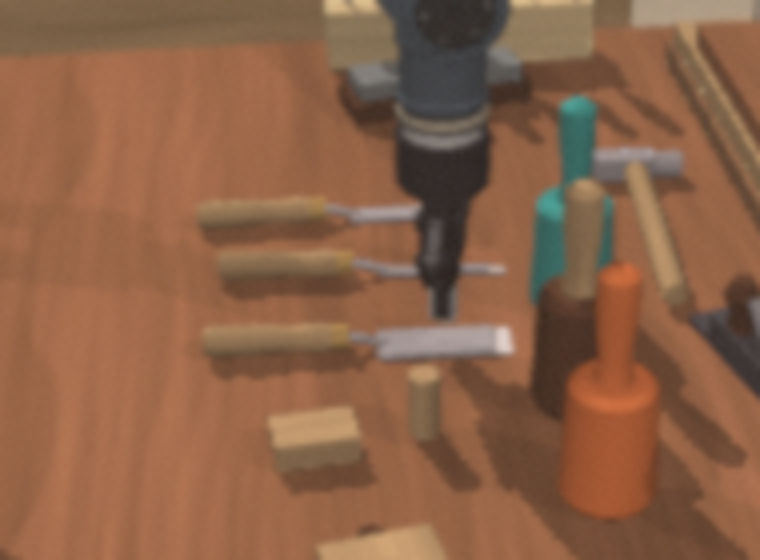

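The fingertips (443,315) stand just above the middle of the wide blade (445,340), and the 2 s hold is done. Next I go up and over to the mallet.

>>> move_arm(
  plan=[
    [[0, 0, 0, 0, 0, 0, 1], [0, 0, 0, 0, 0, 0, 1], [0, 0, 0, 0, 0, -0.08, 1], [0, 0, 0, 0, 0, -0.22, 1], [0, 0, 0, 0, 0, -0.4, 1], [0, 0, 0, 0, 0, -0.58, 1], [0, 0, 0, 0, 0, -0.77, 1], [0, 0, 0, 0, 0, -0.95, 1]],
  ],
)

```text
t: 10.3
tcp_pos: [0.5348, 0.1423, 0.1452]
tool_rot: [0.136, 0.991, 0.0, 0.001]
force: [-0.2, 0.6, -0.7]
finger_gap: 0.0
```

>>> move_arm(
  plan=[
    [[0, 0, 0, 0, 0, -0.18, 1], [0, 0, 0, 0, 0, -0.34, 1], [0, 0, 0, 0, 0, -0.5, 1], [0, 0, 0, 0, 0, -0.65, 1], [0, 0, 0, 0, 0, -0.78, 1], [0, 0, 0, 0, 0, -0.9, 1], [0, 0, 0, 0, 0, -0.97, 1], [0, 0, 0, 0, 0, -1, 1]],
  ],
)

```text
t: 11.3
tcp_pos: [0.5346, 0.1422, 0.2436]
tool_rot: [0.136, 0.991, 0.0, 0.0]
force: [0.4, -0.5, -0.4]
finger_gap: -0.002
```

>>> move_arm(
  plan=[
    [[0, 0, 0, -0.06, -0.03, -0.1, 1], [0, 0, 0, -0.17, -0.1, -0.2, 1], [0, 0, 0, -0.32, -0.18, -0.28, 1], [0, 0, 0, -0.47, -0.26, -0.3, 1], [0, 0, 0, -0.62, -0.35, -0.3, 1], [0, 0, 0, -0.77, -0.43, -0.3, 1], [0, 0, 0, -0.9, -0.51, -0.3, 1], [0, 0, 0, -1, -0.56, -0.3, 1]],
  ],
)

```text
t: 12.3
tcp_pos: [0.6164, 0.0605, 0.273]
tool_rot: [0.136, 0.991, -0.0, -0.0]
force: [-0.3, 0.0, -0.3]
finger_gap: -0.002
```

Run:
```python
from h import *
d=take('side','side4');t=take('top','top2');w=take('wrist','wrist3');print(status.sense()['tcp_pos'])
a=cv2.resize(d['img'][100:240,200:330,::-1],(390,420),interpolation=2);b=cv2.resize(w['img'][:,:,::-1],(400,300))
c=np.zeros((420,790,3),np.uint8);c[:,:390]=a;c[:300,390:]=b;cv2.imwrite('pics/c4.png',c)
```

```text
[0.61597341 0.06100122 0.27305343]
```

View pics/c4.png

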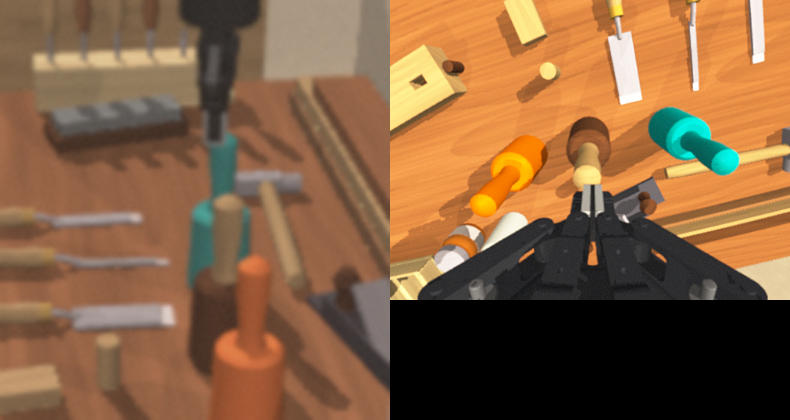

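In the side crop the dark mallet's pale top is at (228,203), below and in front of the fingertips at (214,140). In the wrist view its top is at (586,174), about 251,223 in the original image.

Run:
```python
from h import *
s=dict(np.load('pics/wrist3.npz'));d=dict(np.load('pics/side4.npz'))
print(onz(s,251,223,.195),dep(s,251,222),onz(d,276,167,.195),dep(d,276,168))
```

```text
[0.62430714 0.05267661 0.195     ] [0.6241244  0.05268746 0.19347494] [0.62801572 0.04238522 0.195     ] [0.6275755  0.03965347 0.19314559]
```

>>> move_arm(
  plan=[
    [[0, 0, 0, -0.05, -0.03, 0, 1], [0, 0, 0, -0.1, -0.06, 0, 1], [0, 0, 0, -0.12, -0.07, 0.03, 1], [0, 0, 0, -0.12, -0.07, 0.09, 1], [0, 0, 0, -0.12, -0.07, 0.17, 1], [0, 0, 0, -0.12, -0.07, 0.25, 1], [0, 0, 0, -0.12, -0.07, 0.32, 1], [0, 0, 0, -0.12, -0.07, 0.35, 1]],
  ],
)

```text
t: 13.45
tcp_pos: [0.6251, 0.0515, 0.2375]
tool_rot: [0.136, 0.991, -0.0, -0.001]
force: [0.2, -0.3, -0.0]
finger_gap: -0.001
```

>>> move_arm(
  plan=[
    [[0, 0, 0, 0, 0, 0, 1], [0, 0, 0, 0, 0, 0, 1], [0, 0, 0, 0, 0, 0, 1], [0, 0, 0, 0, 0, 0, 1], [0, 0, 0, 0, 0, 0, 1], [0, 0, 0, 0, 0, 0, 1], [0, 0, 0, 0, 0, 0, 1], [0, 0, 0, 0, 0, 0, 1]],
  ],
)

```text
t: 14.45
tcp_pos: [0.6254, 0.0513, 0.2383]
tool_rot: [0.136, 0.991, -0.0, -0.0]
force: [0.3, -1.2, -0.3]
finger_gap: -0.001
```

Run:
```python
from h import *
d=take('side','side5');w=take('wrist','wrist4');print(status.sense()['tcp_pos'])
a=cv2.resize(d['img'][100:240,200:330,::-1],(390,420),interpolation=2);b=cv2.resize(w['img'][:,:,::-1],(400,300))
c=np.zeros((420,790,3),np.uint8);c[:,:390]=a;c[:300,390:]=b;cv2.imwrite('pics/c5.png',c)
```

```text
[0.62542367 0.0513682  0.23831423]
```

View pics/c5.png

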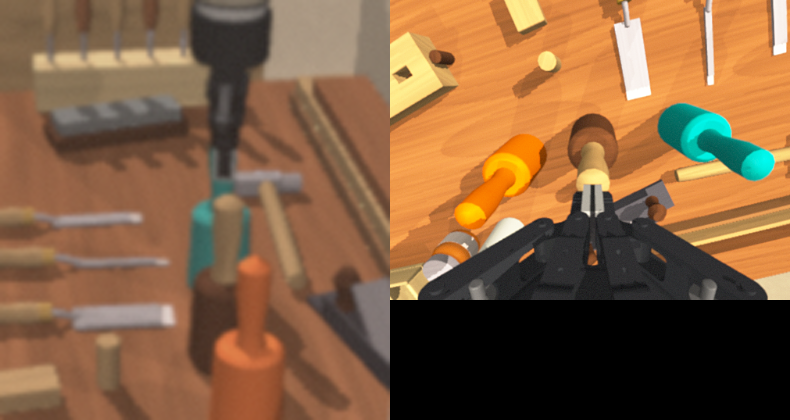

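>>> move_arm(
  plan=[
    [[0, 0, 0, 0, 0, 0, 1], [0, 0, 0, 0, 0, 0, 1], [0, 0, 0, 0, 0, 0, 1], [0, 0, 0, 0, 0, 0, 1], [0, 0, 0, 0, 0, 0, 1], [0, 0, 0, 0, 0, 0, 1], [0, 0, 0, 0, 0, 0, 1], [0, 0, 0, 0, 0, 0, 1]],
  ],
)

```text
t: 15.55
tcp_pos: [0.6254, 0.0514, 0.2383]
tool_rot: [0.136, 0.991, 0.0, -0.0]
force: [0.1, 0.3, 0.6]
finger_gap: 0.001
```

Side crop: the fingertips (222,178) are just above the pale handle's top (228,202), centred in both views. After a little more hold, I go high across to the board.

>>> move_arm(
  plan=[
    [[0, 0, 0, 0, 0, 0, 1], [0, 0, 0, 0, 0, 0, 1], [0, 0, 0, 0, 0, 0, 1], [0, 0, 0, 0, 0, -0.08, 1], [0, 0, 0, 0, 0, -0.2, 1], [0, 0, 0, 0, 0, -0.35, 1], [0, 0, 0, 0, -0.05, -0.5, 1], [0, 0, 0, 0, -0.15, -0.6, 1]],
  ],
)

```text
t: 16.55
tcp_pos: [0.6217, 0.0366, 0.3001]
tool_rot: [0.136, 0.991, -0.0, 0.001]
force: [0.0, 0.1, 0.7]
finger_gap: 0.0
```

>>> move_arm(
  plan=[
    [[0, 0, 0, 0, -0.12, 0, 1], [0, 0, 0, 0, -0.25, 0, 1], [0, 0, 0, 0.01, -0.38, 0, 1], [0, 0, 0, 0.02, -0.5, 0, 1], [0, 0, 0, 0.03, -0.62, 0, 1], [0, 0, 0, 0.04, -0.75, 0, 1], [0, 0, 0, 0.05, -0.88, 0, 1], [0, 0, 0, 0.05, -1, 0, 1]],
  ],
)

```text
t: 17.55
tcp_pos: [0.5893, -0.0588, 0.2984]
tool_rot: [0.136, 0.991, -0.0, 0.0]
force: [-0.8, -0.3, -0.4]
finger_gap: -0.0
```

>>> move_arm(
  plan=[
    [[0, 0, 0, 0, -0.12, 0, 1], [0, 0, 0, 0, -0.25, 0, 1], [0, 0, 0, 0.01, -0.38, 0, 1], [0, 0, 0, 0.02, -0.5, 0, 1], [0, 0, 0, 0.03, -0.62, 0, 1], [0, 0, 0, 0.04, -0.75, 0, 1], [0, 0, 0, 0.05, -0.88, 0, 1], [0, 0, 0, 0.05, -1, 0, 1]],
  ],
)

```text
t: 18.55
tcp_pos: [0.5576, -0.1538, 0.2983]
tool_rot: [0.136, 0.991, -0.0, -0.0]
force: [0.5, 0.6, -0.9]
finger_gap: 0.006
```

>>> move_arm(
  plan=[
    [[0, 0, 0, 0, -0.12, 0, 1], [0, 0, 0, 0, -0.25, 0, 1], [0, 0, 0, 0.01, -0.38, 0, 1], [0, 0, 0, 0.02, -0.5, 0, 1], [0, 0, 0, 0.03, -0.62, 0, 1], [0, 0, 0, 0.04, -0.75, 0, 1], [0, 0, 0, 0.05, -0.88, 0, 1], [0, 0, 0, 0.05, -1, 0, 1]],
  ],
)

```text
t: 19.55
tcp_pos: [0.5258, -0.2488, 0.2983]
tool_rot: [0.136, 0.991, -0.0, 0.0]
force: [0.3, 0.2, 0.1]
finger_gap: -0.002
```

>>> move_arm(
  plan=[
    [[0, 0, 0, 0, -0.12, 0, 1], [0, 0, 0, 0.01, -0.25, 0, 1], [0, 0, 0, 0.02, -0.39, 0, 1], [0, 0, 0, 0.03, -0.53, 0, 1], [0, 0, 0, 0.04, -0.67, 0, 1], [0, 0, 0, 0.05, -0.81, 0, 1], [0, 0, 0, 0.06, -0.93, 0, 1], [0, 0, 0, 0.06, -1, 0, 1]],
  ],
)

```text
t: 20.55
tcp_pos: [0.4931, -0.3435, 0.2983]
tool_rot: [0.136, 0.991, 0.0, -0.0]
force: [0.7, -0.4, -0.7]
finger_gap: 0.001
```

Run:
```python
from h import *
w=take('wrist','wrist5');print(status.sense()['tcp_pos'])
```

```text
[ 0.49303455 -0.34411515  0.29827443]
```

View pics/wrist5.png

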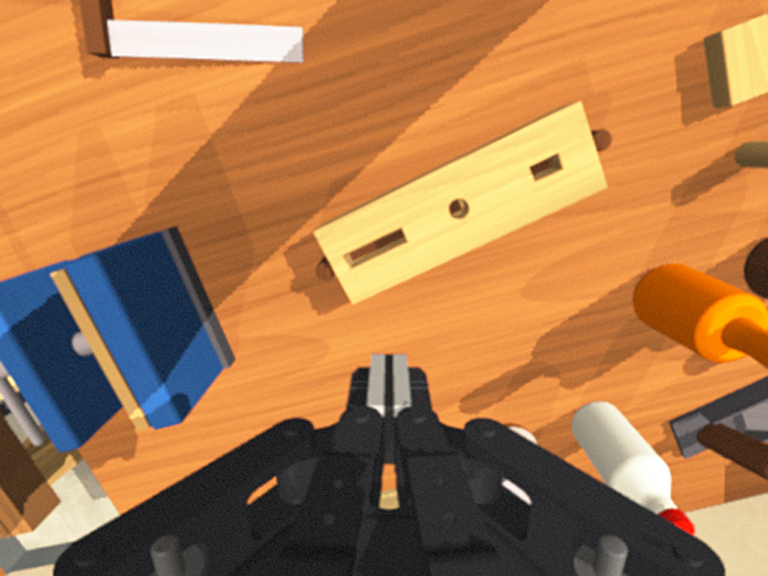

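The wrist view shows the long slot centred at (376,247), the round hole at (459,208) and the short slot at (546,167).

Run:
```python
from h import *
s=dict(np.load('pics/wrist5.npz'))
for u,v in[(376.5,247),(459,208),(546,167)]: print(onz(s,(u+.5)/1.5-.5,(v+.5)/1.5-.5,.04))
```

```text
[ 0.49145423 -0.35372771  0.04      ]
[ 0.4769756  -0.27099973  0.04      ]
[ 0.46244833 -0.18818425  0.04      ]
```

>>> move_arm(
  plan=[
    [[0, 0, 0, 0, -0.06, 0, 1], [0, 0, 0, -0.01, -0.12, 0.06, 1], [0, 0, 0, -0.01, -0.12, 0.18, 1], [0, 0, 0, -0.01, -0.12, 0.33, 1], [0, 0, 0, -0.01, -0.12, 0.5, 1], [0, 0, 0, -0.01, -0.12, 0.67, 1], [0, 0, 0, -0.01, -0.12, 0.84, 1], [0, 0, 0, -0.01, -0.12, 1, 1]],
  ],
)

```text
t: 21.6
tcp_pos: [0.4911, -0.3543, 0.1969]
tool_rot: [0.136, 0.991, 0.0, -0.0]
force: [0.1, 0.1, -0.9]
finger_gap: 0.001
```

>>> move_arm(
  plan=[
    [[0, 0, 0, 0, 0, 0.15, 1], [0, 0, 0, 0, 0, 0.3, 1], [0, 0, 0, 0, 0, 0.45, 1], [0, 0, 0, 0, 0, 0.6, 1], [0, 0, 0, 0, 0, 0.74, 1], [0, 0, 0, 0, 0, 0.86, 1], [0, 0, 0, 0, 0, 0.95, 1], [0, 0, 0, 0, 0, 1, 1]],
  ],
)

```text
t: 22.6
tcp_pos: [0.4911, -0.3544, 0.0977]
tool_rot: [0.136, 0.991, 0.0, -0.0]
force: [-0.1, 0.2, -0.3]
finger_gap: -0.001
```

>>> move_arm(
  plan=[
    [[0, 0, 0, 0, 0, 0.06, 1], [0, 0, 0, 0, 0, 0.12, 1], [0, 0, 0, 0, 0, 0.15, 1], [0, 0, 0, 0, 0, 0.15, 1], [0, 0, 0, 0, 0, 0.15, 1], [0, 0, 0, 0, 0, 0.15, 1], [0, 0, 0, 0, 0, 0.15, 1], [0, 0, 0, 0, 0, 0.15, 1]],
  ],
)

```text
t: 23.6
tcp_pos: [0.4911, -0.3545, 0.0834]
tool_rot: [0.136, 0.991, -0.0, 0.0]
force: [0.1, 0.1, 0.2]
finger_gap: 0.002
```

>>> move_arm(
  plan=[
    [[0, 0, 0, 0, 0, 0, 1], [0, 0, 0, 0, 0, 0, 1], [0, 0, 0, 0, 0, 0, 1], [0, 0, 0, 0, 0, 0, 1], [0, 0, 0, 0, 0, 0, 1], [0, 0, 0, 0, 0, 0, 1], [0, 0, 0, 0, 0, 0, 1], [0, 0, 0, 0, 0, 0, 1]],
  ],
)

```text
t: 24.6
tcp_pos: [0.4911, -0.3545, 0.0833]
tool_rot: [0.136, 0.991, 0.0, 0.0]
force: [-0.1, -0.7, 0.1]
finger_gap: 0.001
```

Run:
```python
from h import *
d=take('side','side6');w=take('wrist','wrist6')
a=cv2.resize(d['img'][160:360,190:320,::-1],(390,600),interpolation=2);b=cv2.resize(w['img'][:,:,::-1],(400,300))
c=np.zeros((600,790,3),np.uint8);c[:,:390]=a;c[:300,390:]=b;cv2.imwrite('pics/c6.png',c)
```

```text
(no output)
```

View pics/c6.png

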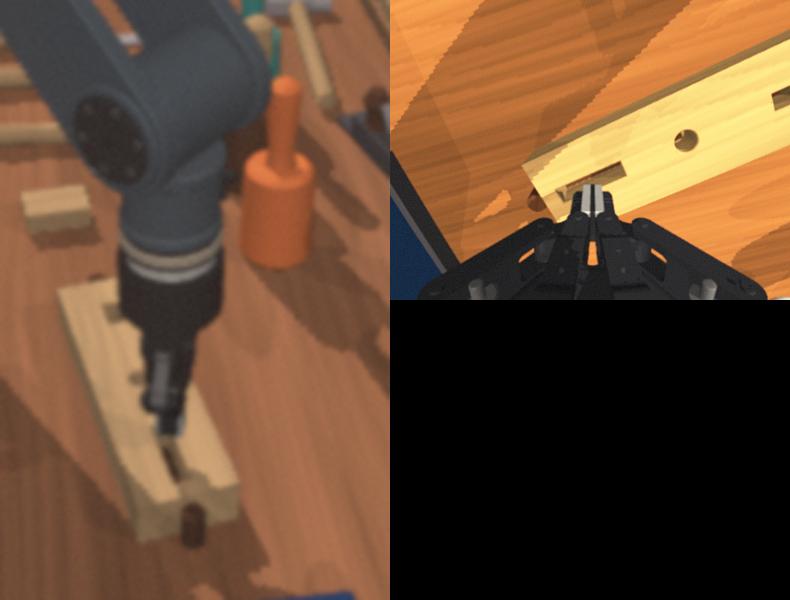

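>>> move_arm(
  plan=[
    [[0, 0, 0, 0, 0, 0, 1], [0, 0, 0, 0, 0, 0, 1], [0, 0, 0, 0, 0, 0, 1], [0, 0, 0, 0, 0, 0, 1], [0, 0, 0, 0, 0, 0, 1], [0, 0, 0, 0, 0, 0, 1], [0, 0, 0, 0, 0, 0, 1], [0, 0, 0, 0, 0, 0, 1]],
  ],
)

```text
t: 25.7
tcp_pos: [0.4911, -0.3545, 0.0833]
tool_rot: [0.136, 0.991, 0.0, -0.0]
force: [-0.1, -0.2, -0.3]
finger_gap: -0.0
```

The fingertips (170,430 in the side crop) hover over the long slot and have held there for more than 2 s. I'm handing it in.

Run:
```python
from h import *
t=take('top','top3');a=dict(np.load('pics/top1.npz'))
for n,(r0,r1,c0,c1) in dict(chisels=(185,285,125,225),mallets=(140,190,175,235)).items():
    print(n,np.abs(t['img'][r0:r1,c0:c1].astype(int)-a['img'][r0:r1,c0:c1]).mean())
d=[dep(t,240,156),dep(t,289,154)];print(d)
print(manip.sign_off())
```

```text
chisels 7.450433333333334
mallets 5.004111111111111
[array([0.62759676, 0.05101303, 0.19247918]), array([ 0.62726416, -0.0705786 ,  0.19581619])]
the job is handed in; nothing more can be done
None
```

I pointed with shut fingertips at the three things in the order asked. Each hold lasted just over 2 s, and the arm finished still pointing at the long mortise. I handed the job in at about 25.8 s, and the sign-off gave no verdict.

| Target | Fingertip position (x, y) | Height above it |
|---|---|---|
| Middle of the widest chisel's blade | (0.535, 0.142) | about 21 mm |
| Top of the dark-headed mallet's handle | (0.625, 0.051) | about 21 mm |
| Middle of the longest mortise | (0.491, -0.355) | about 21 mm |

**Checks that agreed:**
- The wrist force stayed at noise level, under 2 N, throughout.
- The arm crossed between targets high up and did not come down over the other blades or holes.
- The mallet and the orange look-alike still read full height, standing where they were at the start.

**Checks that disagreed or were weaker:**
- The top and wrist cameras differed by 3–4 mm on each target, so I pointed close to the middle of the two readings.
- The side view put the mallet top about 10 mm off in y. I left that reading out, because its pixel fell near the rim that faces the camera.
- The chisels I compared only by picture difference between start and end. It was small but not zero, which I put down to shadows and noise.

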